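# Hold the check-ball pan ready at the valve

## Task

Hold the check ball ready for the fitter, who works from the far side of the vice. Pick the ball pan up by its wooden grip, turn it a quarter turn so that its pouring lip points straight along the vice and away from you, and hold the tip of the lip about 2 cm above the middle of the valve's open port, with the pan level and the ball at rest in its middle. Do not let the ball roll up the side of the pan on the way, do not touch the vice or valve or disturb the other things on the bench, and finish still holding the pan there: do not tip it or put it down.

Things in the scene. Friction and masses are not known exactly. Their poses are not given: they have to be found in the camera images.
- ball_pan: Loose shallow steel pan, 166 mm across, 0.3 kg, on the bench left or right of the vice, lip roughly to the left (+y). Origin: centre of its underside; z up, x towards the pouring lip. Inside dished: slope 5 deg to radius 25 mm, 10 deg to 50 mm, then steeper to the edge, 26 mm up. A rod bail, fixed (no hinge), spans it along y from ears at y = +/-84 mm up to the wooden grip over the middle.
- pan_grip (a point): Centre of the pan's wooden grip, 112 mm straight above the pan's origin, over the balance point. The grip is a rounded bar 20 mm wide (pan x), 22 mm high and 76 mm long (pan y): pinch it across its width from above. Free space between the grip and the ball: 63 mm.
- pan_lip (a point): Tip of the pan's pouring lip, top face, at x = 111 mm, y = 0, 26 mm above the pan's underside (the lip is 36 mm wide, 3 mm thick, with low side walls that rise 7 mm).
- pan_middle (a point): Lowest point of the pan's dished inside, 6 mm above the pan's origin.
- check_ball: Loose steel ball, 25 mm across, 64 g, resting in the middle of the pan. It rolls easily: it starts to roll when carried with more than about 1 m/s2 or tilted over about 6 deg. Its frame turns as it rolls; see check_ball_center.
- check_ball_center (a point): Centre of the ball; 12.5 mm above pan_middle when the ball is in the middle.
- vice: Fixed grey machine vice with a brass valve upright in its jaws. Origin on the bench below the valve's port; x runs along the vice (its screw), away from the robot within 13 deg, to the cross handle (x = 176 mm, 114 mm long, 52 mm high). Base x = -90 to 142 mm, 142 mm wide over lugs; jaws x = -62 to 62 mm, 96 mm wide, 80 mm high; valve block 85 mm high, only its neck is higher.
- valve_port (a point): Centre of the valve's open port, the mouth of the upright brass neck, 112 mm above the bench. The neck is 44 mm across over its threads, the bore 32 mm. The frame is that of the vice.
- parts_tray: Bystander: black plastic tray, 150 x 110 x 32 mm, with three brass valve parts in it up to 36 mm high; stands on the side of the vice where the pan is not. Origin: centre of its underside.
- grease_tin: Bystander: closed round tin, 64 mm across, 50 mm high, beyond the work on the left. Origin: centre of its underside.
- gauge: Bystander: brass pressure gauge lying face up, 50 mm across, 20 mm high, beyond the work on the right. Origin: centre of its underside.
- spanner: Bystander: steel spanner 170 mm long lying flat across the bench between the robot and the vice. Origin: middle of its underside, long axis x.

How it is judged:
On the way:
1. the pan is lifted clear of the bench by its grip, with the ball in it (height (world z) of ball_pan above 0.03 m and contact force between the fingers and ball_pan above 1 N and distance between check_ball_center and pan_middle below 0.042 m), for 0.2 s.
At the end, for the whole second after the job is handed in: Fingers alone hold the pan: lip tip within 25 mm of the port centre in plan, 6 to 45 mm above it; lip along the vice, away from the robot, within 12 deg; pan level within 5 deg and still; ball at rest within 19 mm of its middle; other things within 30 mm of their starts (horizontal distance between pan_lip and valve_port below 0.025 m and z of pan_lip in the frame of valve_port between 0.006 and 0.045 m and angle between the x axis of ball_pan and the x axis of vice, either way round below 0.21 rad and x of pan_middle in the frame of vice below -0.06 m and angle between ball_pan's own z axis and vertical below 0.09 rad and distance between check_ball_center and pan_middle below 0.023 m and linear speed of check_ball below 0.04 m/s and linear speed of ball_pan below 0.03 m/s and contact force between the fingers and ball_pan above 1 N and contact force between ball_pan and vice below 0.2 N and distance of each of parts_tray, grease_tin, gauge, spanner from where it was at the start of the episode below 0.03 m); the arm keeps its last pose, push and grip.
It fails at once if the ball rolls up the side of the pan (more than about 40 mm from its middle) or out of it (distance between check_ball_center and pan_middle above 0.042 m).
It fails at once if the pan tips more than 17 deg (angle between ball_pan's own z axis and vertical above 0.3 rad).
It fails at once if the vice or the valve is touched (more than 1.5 N) (contact force between vice and anything else above 1.5 N).
It fails at once if another thing on the bench is pushed more than 30 mm (distance of any of parts_tray, grease_tin, gauge, spanner from where it was at the start of the episode above 0.03 m).
It also fails if it takes over 54 s, if anything falls off the work surface, if the arm or the gripper's body presses on something with over 40 N, if the wrist force passes 120 N, or if a joint passes its speed limit or range.

## Robot

A 6-joint arm with a two-finger parallel gripper is mounted at the origin on the work surface. World frame = base frame: x ahead of the robot, y to its left, z up, the work surface at z = 0. Lengths are in m, angles in rad, forces in N, time in s.
With the tool pointing down it reaches from about 0.2 to 0.875 m from the base axis. Payload 3.4 kg.
Tool frame: the origin (TCP) lies at the centre of the arm's flange, where the gripper is bolted on; the fingertips stand 199 mm ahead of it and the grasp point (between the pads) lies grasp_offset ahead of it (grasp_offset is the distance from the TCP to the grasp point, in m); z points along the fingers, y is the direction in which the jaws open and shut (so a half turn about z gives the same grasp; the last joint's range is limited). The gripper opens to 94 mm and grips with 3 to 60 N. Pads are 16 mm wide; open, the fingers measure 119 mm over their backs; the gripper's body (75 mm by 177 mm) begins 78 mm behind the grasp point.
Start: joints at [-1.303, 0.276, 1.505, -0, 1.361, -0.121], TCP at [0.218, -0.532, 0.405] pointing down, gripper open.
Joint ranges: [-2.89, 2.89], [-0.75, 2.08], [0.22, 2.7], [-1.18, 4.32], [0.11, 2.71], [-2.7, 2.7]. Speed limits (rad/s): [2.57, 2.57, 3.14, 3.14, 3.14, 3.14].

## Interface

Orientations are given as a rotation vector (axis times angle).
In Python, from workcell import observe, read_camera, get_calibration, close_job, spot_in, regions_of, grasp_offset gives the robot as it stands. The module is installed in compiled form; this text tells all that it offers.
- The arm moves only by the tool step_arm, never from a script. Its arguments are lists of equal length, an entry for each row: "grip": the opening, from -1 (shut) to 1 (fully open); "offset": the shift along the tool's x, y, z in units of 25 mm (1.0 is 25 mm), a list of three; "rot": the turn, a rotation vector about the tool's x, y, z in units of 6 degrees (1.0 is 6 degrees), a list of three. A call has 1 to 10 rows; each row is the pose to reach, as a shift and turn from the pose commanded when the call began, along the tool's axes at that moment; what a row does not reach only later rows make up. A row lasts 1/12 s, in which the tool goes at most 41.7 mm and 7.16 degrees, less where a joint would pass 70% of its speed; a pose out of reach is approached as far as the arm can. A call with a gripper value outside its range is refused whole. The fingers move at their own pace and stop on an object; "newtons" is the grip in N (left out, the last holds). Time passes only in rows, so rows that repeat a pose let the fingers close. It gives the time, the measured TCP pose, the force and the opening at its end, in the units of the state.
- observe(): the state, without advancing time (a new reading comes with each control period).
- read_camera(name): name is "side" or "top" or "wrist"; returns (picture, depth): 400x640x3 uint8, red, green, blue; 400x640 float32, m along the optical axis (not along the pixel's ray), 0 where there is no reading.
- get_calibration(name): a dict with "fovy" (degrees; the focal length in pixels is half the picture's height over the tangent of half this angle, whatever the lens; pixels are square), "cx", "cy" (the principal point, pixels), "k1" (the pictures are not rectified: a ray, as slopes to the right and down, at radius r is drawn at 1 + k1 r^2 times it, then the intrinsics apply), "R" (3x3) and "t" (3): a world point X has camera coordinates R X + t. Camera axes: x right, y down, z forward; pixel columns grow to the right and rows downward; lengths in m; the calibration is good to about 2 mm. A picture is of the moment at which its call begins: read the wrist's pose just before it. get_calibration takes no time and is no camera call; for the wrist camera it gives the pose at the moment of the call.
- close_job(): hands the job in, once; it reports no verdict.
Trained networks look in the newest picture that a camera, given by its name, has taken for a name from the list of things; names that differ only in an ending like _2 or _b are one class to them, and where a whole thing is asked for, a point or a joint stands for the part that bears it (a point fixed in the world has none). Each returns a list of dicts, best first, with "score" (0 to 1); they miss things now and then, are a little off and sometimes report something else, mostly with a low value. They report only what shows in the picture. A call takes as long as a camera call.
- spot_in(camera, thing): "position" ([x, y, z] in m, in the coordinates of the camera as it stood for that picture, good to about 4 mm: the middle of the surface that is visible of it).
- regions_of(camera, thing): "pixels" (400x640 bool, what is visible of it).
The state is a dict: "t": time; "q": joint angles; "dq": joint speeds; "effort": joint torques, N m; "ee_pos": TCP position; "tool_rot": TCP orientation; "ft_force": force on the tool from outside, world axes, zero at the start; "wrist_torque": the same for the moment, N m; "finger_gap": finger opening in m.
Only numpy, scipy, OpenCV 4.12 (cv2) and the standard library are available. Lean on these libraries where they do the work, as an engineer would, in place of code of your own. Each camera call takes 0.05 s, during which the arm holds its last target. There are 200 camera calls.

## Working session

There is one attempt and no reset: what is moved stays moved. The work goes in short steps, Python scripts to look and compute and a tool call to move; the robot and the scene stay as the last step left them, time stands still between calls to the robot, and variables do not carry over. Pictures are saved under pics/ and viewed, about 8 in all and at most 12, crops included, and the job is handed in when it is done.

Besides the shell and the picture viewer there is one more tool, called as name(argument=value, ...), one argument or row to a line, values as JSON. step_arm: Moves the arm, as the interface text tells. Its arguments: {"type":"object","properties":{"grip":{"type":"array","items":{"type":"number"}},"offset":{"type":"array","items":{"type":"array","items":{"type":"number"}}},"rot":{"type":"array","items":{"type":"array","items":{"type":"number"}}},"newtons":{"type":"number"}},"required":["grip","offset","rot"]}

```bash
mkdir -p pics; cat > h.py <<'E'
import numpy as np, cv2
from scipy.spatial.transform import Rotation as Rn
from workcell import *
def K(c):
    f=200/np.tan(np.radians(c["fovy"])/2); return f,c["cx"],c["cy"],c["k1"]
def cloud(c,d):
    f,cx,cy,k1=K(c)
    v,u=np.mgrid[0:400,0:640]
    m=np.array([[f,0,cx],[0,f,cy],[0,0,1.]])
    p=cv2.undistortPoints(np.stack([u,v],-1).reshape(-1,1,2).astype(float),m,np.array([k1,0,0,0.])).reshape(400,640,2)
    P=np.dstack([p[...,0]*d,p[...,1]*d,d])
    return (P-np.array(c["t"]))@np.array(c["R"])
def toworld(c,p): return (np.array(p)-np.array(c["t"]))@np.array(c["R"])
E
python3 - <<'E'
from h import *
s=observe(); print({k:np.round(v,3).tolist() for k,v in s.items()}, grasp_offset)
ims=[]
for n in ["top","side"]:
    c=get_calibration(n); im,d=read_camera(n); cv2.imwrite(f"pics/{n}0.png",im[...,::-1])
    W=cloud(c,d); np.savez(f"{n}0.npz",W=W,im=im,d=d)
    for th in ["ball_pan","pan_grip","pan_lip","check_ball","vice","valve_port","parts_tray","grease_tin","gauge","spanner"]:
        r=spot_in(n,th); print(n,th,[(np.round(toworld(c,x["position"]),3).tolist(),round(x["score"],2)) for x in r[:2]])
    ims.append(im)
E
```

```text
{'t': 0.0, 'q': [-1.303, 0.277, 1.506, -0.0, 1.361, -0.121], 'dq': [0.001, 0.0, 0.002, 0.001, 0.001, 0.002], 'effort': [-0.003, -40.459, -23.723, 0.07, 0.035, -0.0], 'ee_pos': [0.218, -0.532, 0.404], 'tool_rot': [-3.081, -0.607, 0.0], 'ft_force': [0.651, 0.55, 0.145], 'wrist_torque': [-0.021, 0.013, 0.035], 'finger_gap': 0.094} 0.1804
top ball_pan [([0.448, 0.271, 0.02], 0.8)]
top pan_grip [([0.442, 0.272, 0.017], 0.87)]
top pan_lip [([0.446, 0.271, 0.017], 0.82)]
top check_ball []
top vice [([0.614, 0.078, 0.064], 0.97)]
top valve_port [([0.617, 0.075, 0.064], 0.67), ([0.403, 0.004, 0.009], 0.36)]
top parts_tray [([0.492, -0.267, 0.006], 0.83)]
top grease_tin [([0.687, 0.273, 0.045], 0.62)]
top gauge [([0.72, -0.31, 0.019], 0.85)]
top spanner [([0.402, 0.004, 0.01], 0.62)]
side ball_pan [([0.448, 0.283, 0.022], 0.58), ([0.436, 0.279, 0.026], 0.5)]
side pan_grip [([0.446, 0.277, 0.018], 0.95)]
side pan_lip [([0.445, 0.281, 0.02], 0.96), ([0.605, 0.102, 0.054], 0.72)]
side check_ball [([0.441, 0.282, 0.027], 0.52), ([0.444, 0.279, 0.02], 0.17)]
side vice [([0.608, 0.103, 0.054], 0.94)]
side valve_port [([0.605, 0.1, 0.054], 0.83)]
side parts_tray [([0.492, -0.263, 0.015], 0.81), ([0.445, 0.28, 0.02], 0.21)]
side grease_tin [([0.681, 0.295, 0.051], 0.93), ([0.605, 0.102, 0.052], 0.36)]
side gauge [([0.725, -0.305, 0.017], 0.56), ([0.44, 0.281, 0.027], 0.15)]
side spanner [([0.4, 0.01, 0.006], 0.66)]
```

View pics/top0.png

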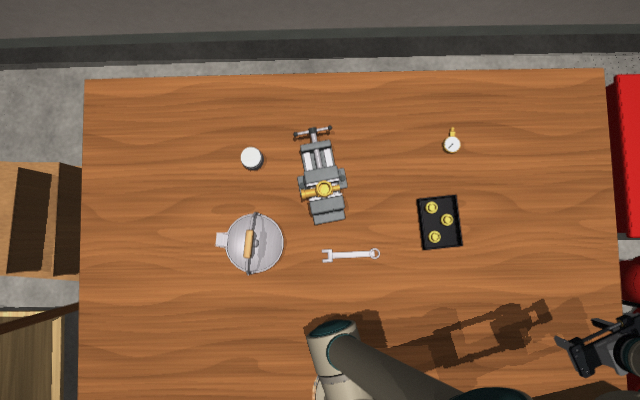

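View pics/side0.png

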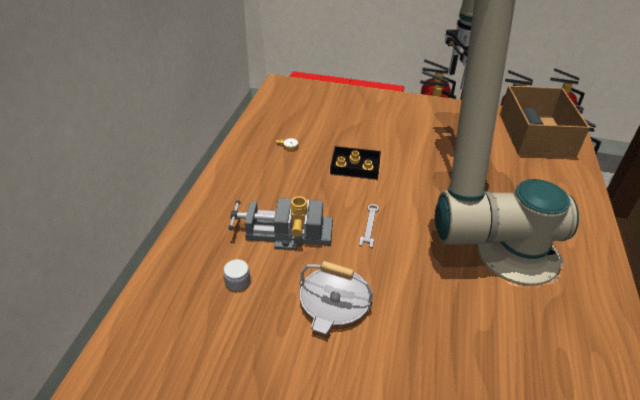

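```bash
python3 - <<'E'
from h import *
for n in ["top","side"]:
    z=np.load(n+"0.npz"); W=z["W"]; ok=(z["d"]>0)
    P=W[ok]
    # grip: points near pan at z .095-.13
    a=P[(np.hypot(P[:,0]-.445,P[:,1]-.275)<.1)&(P[:,2]>.108)&(P[:,2]<.135)]
    if len(a)>5:
        b=a[:,:2].astype(np.float32); print(n,"grip",len(a),a.mean(0).round(4),cv2.minAreaRect(b),a[:,2].min(),np.percentile(a[:,2],95))
    b=P[(np.hypot(P[:,0]-.61,P[:,1]-.08)<.16)&(P[:,2]>.098)&(P[:,2]<.125)]
    print(n,"neck",len(b),b.mean(0).round(4),(np.percentile(b,2,0)+np.percentile(b,98,0)).round(4)/2,cv2.minEnclosingCircle(b[:,:2].astype(np.float32)),np.percentile(b[:,2],[5,50,95]).round(4))
    for lo,hi in [(.07,.095),(.012,.07)]:
        b=P[(np.abs(P[:,0]-.63)<.22)&(np.abs(P[:,1]-.08)<.12)&(P[:,2]>lo)&(P[:,2]<hi)&(P[:,0]>.45)]
        print(n,"vice",lo,len(b),cv2.minAreaRect(b[:,:2].astype(np.float32)))
    # pan rim
    r=P[(np.hypot(P[:,0]-.445,P[:,1]-.275)<.16)&(P[:,2]>.018)&(P[:,2]<.036)]
    print(n,"rim",len(r),cv2.minAreaRect(r[:,:2].astype(np.float32)),r.min(0).round(3),r.max(0).round(3), r[r[:,1]>r[:,1].max()-.01].mean(0).round(4))
E
```

```text
top grip 249 [0.4422 0.2721 0.1208] ((0.43926966190338135, 0.2737014591693878), (0.020512772724032402, 0.11250609904527664), 83.83024597167969) 0.10814738221157137 0.12637630669553368
top neck 106 [0.5865 0.0688 0.1104] [0.58675 0.06935 0.10775] ((0.587417721748352, 0.06816109269857407), 0.022308969870209694) [0.1018 0.1119 0.1149]
top vice 0.07 1251 ((0.6224464774131775, 0.08268427848815918), (0.19883199036121368, 0.11234980076551437), 9.454240798950195)
top vice 0.012 1728 ((0.6097964644432068, 0.09227024763822556), (0.18442191183567047, 0.3379255533218384), 83.27555847167969)
top rim 1278 ((0.4462548792362213, 0.27640408277511597), (0.17862044274806976, 0.1673027127981186), 41.832035064697266) [0.358 0.189 0.018] [0.528 0.385 0.036] [0.4553 0.3796 0.0282]
side grip 366 [0.4416 0.2787 0.1188] ((0.43924784660339355, 0.2748345136642456), (0.02551087737083435, 0.1098579540848732), 83.53265380859375) 0.10807252304858289 0.12491056238557813
side neck 163 [0.5863 0.0721 0.1072] [0.5858  0.07195 0.10695] ((0.586251437664032, 0.0712486207485199), 0.02311721257865429) [0.0988 0.1082 0.1139]
side vice 0.07 1029 ((0.5854251384735107, 0.0787823349237442), (0.12459105253219604, 0.11779463291168213), 8.570298194885254)
side vice 0.012 2178 ((0.6319615244865417, 0.08865389972925186), (0.27527081966400146, 0.12035596370697021), 7.736016750335693)
side rim 1407 ((0.4397757649421692, 0.28198015689849854), (0.16518430411815643, 0.18067945539951324), 32.566253662109375) [0.354 0.198 0.018] [0.532 0.388 0.036] [0.4526 0.3819 0.028 ]
```

The top picture shows the pan at about (253,243) with its lip left at (221,240) and grip at (249,244). The vice valve is at (323,189), the spanner at (350,255), and the tray, gauge and tin are well clear. The side view shows the ball in the pan's middle at (335,297). Port ≈ (0.587, 0.070), vice yaw ≈ 8°, grip ≈ (0.442, 0.275), pan yaw ≈ 83.5°. I'll go to a hover over the grip, choosing the half-turn that keeps joint 6 in range.

step_arm(
  grip=[1,1,1,1,1,1,1,1,1,1],
  offset=[
    [1,-1.3,0],
    [2,-2.6,0],
    [3,-3.9,0],
    [4,-5.2,0],
    [5,-6.5,0],
    [6,-7.8,0],
    [7,-9.1,0],
    [8,-10.4,0],
    [9,-11.7,0],
    [10,-13,0],
  ],
  rot=[
    [0,0,-1.1],
    [0,0,-2.2],
    [0,0,-3.3],
    [0,0,-4.4],
    [0,0,-5.5],
    [0,0,-6.6],
    [0,0,-7.7],
    [0,0,-8.8],
    [0,0,-9.9],
    [0,0,-11],
  ],
)

```text
t: 1.93
ee_pos: [0.3259, -0.1347, 0.405]
tool_rot: [2.249, 2.192, 0.001]
ft_force: [0.9, 0.5, -0.4]
finger_gap: 0.0937
```

```bash
cat >> h.py <<'E'
def pose():
    s=observe(); return np.array(s["ee_pos"]),Rn.from_rotvec(s["tool_rot"]),s
def go(x,y,z,yaw):
    "units to reach TCP x,y,z, tool down with tool-x yaw (deg)"
    p,R,s=pose()
    T=Rn.from_euler("z",yaw,degrees=True)*Rn.from_euler("x",180,degrees=True)
    print("t",round(s["t"],2),"p",p.round(4),"yaw",np.degrees(np.arctan2(*R.as_matrix()[[1,0],0])).round(2),"z",R.as_matrix()[:,2].round(4),"q6",round(s["q"][5],3),"gap",round(s["finger_gap"],4),"F",np.round(s["ft_force"],2))
    print("offset",(R.inv().apply(np.array([x,y,z])-p)/.025).round(3),"rot",(np.degrees((R.inv()*T).as_rotvec())/6).round(3))
E
python3 -c "
from h import *
go(.4425,.275,.40,173.5)"
```

```text
t 1.93 p [ 0.3259 -0.1347  0.405 ] yaw 88.54 z [ 1.2e-03 -6.0e-04 -1.0e+00] q6 -0.565 gap 0.0937 F [ 0.89  0.47 -0.36]
offset [16.501  4.246  0.194] rot [ 5.000e-03  1.300e-02 -1.416e+01]
```

step_arm(
  grip=[1,1,1,1,1,1,1,1,1,1],
  offset=[
    [1.55,0.4,0],
    [3.1,0.8,0],
    [4.65,1.2,0],
    [6.2,1.6,0],
    [7.75,2,0],
    [9.3,2.4,0],
    [10.85,2.8,0],
    [12.4,3.2,0],
    [13.95,3.6,0],
    [15.5,4,0],
  ],
  rot=[
    [0,0,-1.15],
    [0,0,-2.3],
    [0,0,-3.45],
    [0,0,-4.6],
    [0,0,-5.75],
    [0,0,-6.9],
    [0,0,-8.05],
    [0,0,-9.2],
    [0,0,-10.35],
    [0,0,-11.5],
  ],
)

```text
t: 2.77
ee_pos: [0.4377, 0.25, 0.4048]
tool_rot: [0.608, 3.081, 0.0]
ft_force: [1.2, -0.1, 0.2]
finger_gap: 0.094
```

```bash
python3 -c "
from h import *
go(.4425,.275,.40,173.5)"
```

```text
t 2.77 p [0.4377 0.25   0.4048] yaw 157.67 z [ 7.e-04 -1.e-04 -1.e+00] q6 -0.8 gap 0.094 F [ 1.16 -0.07  0.23]
offset [0.201 0.999 0.192] rot [ 1.000e-03  7.000e-03 -2.639e+00]
```

step_arm(
  grip=[1,1,1,1,1,1],
  offset=[
    [0.1,0.4,0],
    [0.2,0.8,0],
    [0.2,1,0],
    [0.2,1,0],
    [0.2,1,0],
    [0.2,1,0],
  ],
  rot=[
    [0,0,-0.9],
    [0,0,-1.8],
    [0,0,-2.64],
    [0,0,-2.64],
    [0,0,-2.64],
    [0,0,-2.64],
  ],
)

```text
t: 3.27
ee_pos: [0.4426, 0.2723, 0.4046]
tool_rot: [-0.192, -3.136, 0.001]
ft_force: [-0.0, 0.1, -1.0]
finger_gap: 0.0939
```

```bash
python3 - <<'E'
from h import *
go(.4425,.275,.40,173.5)
c=get_calibration("wrist"); im,d=read_camera("wrist"); cv2.imwrite("pics/wrist1.png",im[...,::-1]); W=cloud(c,d); ok=d>0
print("cam",-np.array(c["R"]).T@np.array(c["t"]))
for th in ["pan_grip","check_ball","vice","ball_pan"]:
    r=spot_in("wrist",th); print(th,[(toworld(c,x["position"]).round(3).tolist(),round(x["score"],2)) for x in r[:2]])
hsv=cv2.cvtColor(im,cv2.COLOR_RGB2HSV)
m=ok&(hsv[...,1]>60)&(W[...,2]>.1)&(W[...,2]<.135)&(np.hypot(W[...,0]-.443,W[...,1]-.275)<.09)
a=W[m]; print("grip",len(a),a.mean(0).round(4) if len(a) else 0, cv2.minAreaRect(a[:,:2].astype(np.float32)) if len(a) else 0, np.percentile(a[:,2],[5,50,95]) if len(a) else 0)
P=W[ok]; r=P[(P[:,2]>.018)&(P[:,2]<.036)&(np.hypot(P[:,0]-.443,P[:,1]-.275)<.15)]
print("rim",r.min(0),r.max(0)); q=r[r[:,1]>.37]; print("lip",len(q),q.mean(0),q.max(0))
E
```

```text
t 3.27 p [0.4426 0.2723 0.4046] yaw 173.0 z [-2.e-04 -4.e-04 -1.e+00] q6 -1.031 gap 0.0939 F [-0.04  0.14 -1.  ]
offset [0.017 0.105 0.184] rot [-0.004 -0.001 -0.084]
cam [0.36429204 0.28117046 0.38486505]
pan_grip [([0.44, 0.278, 0.02], 0.62), ([0.592, 0.095, 0.039], 0.57)]
check_ball [([0.434, 0.279, 0.019], 0.61)]
vice [([0.595, 0.092, 0.038], 0.67)]
ball_pan [([0.437, 0.277, 0.021], 0.57)]
grip 1494 [0.439  0.2734 0.1223] ((0.4568305015563965, 0.2714650332927704), (0.01875913329422474, 0.10683924704790115), 83.5841064453125) [0.11985925 0.12262937 0.12398685]
rim [0.35216734 0.18840712 0.01800011] [0.52574526 0.38521027 0.0358725 ]
lip 342 [0.45307961 0.37685495 0.02719565] [0.47354712 0.38521027 0.03394107]
```

View pics/wrist1.png

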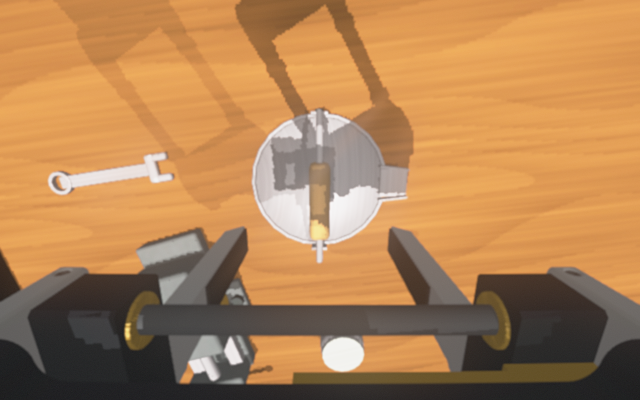

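The wrist picture shows the grip at (319,200), centred between the open fingers (gap middle about x=318), with the lip at (393,181). Grip centre ≈ (0.4405, 0.2733), top at 0.123. Descending.

step_arm(
  grip=[1,1,1,1,1,1,1,1,1],
  offset=[
    [0.05,0,0.7],
    [0.1,0,1.4],
    [0.1,0,2.1],
    [0.1,0,2.8],
    [0.1,0,3.5],
    [0.1,0,4.1],
    [0.1,0,4.5],
    [0.1,0,4.5],
    [0.1,0,4.5],
  ],
  rot=[
    [0,0,0],
    [0,0,0],
    [0,0,0],
    [0,0,0],
    [0,0,0],
    [0,0,0],
    [0,0,0],
    [0,0,0],
    [0,0,0],
  ],
)

```text
t: 4.27
ee_pos: [0.4404, 0.2729, 0.2921]
tool_rot: [-0.189, -3.135, 0.0]
ft_force: [-0.2, 0.8, 0.5]
finger_gap: 0.094
```

```bash
python3 -c "
from h import *
go(.4405,.2733,.292,173.5)"
```

```text
t 4.27 p [0.4404 0.2729 0.2921] yaw 173.09 z [-4.e-04 -3.e-04 -1.e+00] q6 -1.03 gap 0.094 F [-0.24  0.84  0.5 ]
offset [-0.002  0.017  0.004] rot [-0.003 -0.004 -0.068]
```

step_arm(
  grip=[0.5,0.1,-0.1,-0.25,-0.35,-0.42,-0.48,-0.53,-0.57,-0.6],
  offset=[
    [0,0,0],
    [0,0,0],
    [0,0,0],
    [0,0,0],
    [0,0,0],
    [0,0,0],
    [0,0,0],
    [0,0,0],
    [0,0,0],
    [0,0,0],
  ],
  rot=[
    [0,0,-0.05],
    [0,0,-0.05],
    [0,0,-0.05],
    [0,0,-0.05],
    [0,0,-0.05],
    [0,0,-0.05],
    [0,0,-0.05],
    [0,0,-0.05],
    [0,0,-0.05],
    [0,0,-0.05],
  ],
  newtons=10,
)

```text
t: 5.1
ee_pos: [0.4403, 0.273, 0.2921]
tool_rot: [0.18, 3.136, -0.0]
ft_force: [-0.6, 0.5, -0.3]
finger_gap: 0.031
```

step_arm(
  grip=[-0.7,-0.8,-1,-1,-1,-1],
  offset=[
    [0,0,0],
    [0,0,0],
    [0,0,0],
    [0,0,0],
    [0,0,0],
    [0,0,0],
  ],
  rot=[
    [0,0,0],
    [0,0,0],
    [0,0,0],
    [0,0,0],
    [0,0,0],
    [0,0,0],
  ],
  newtons=30,
)

```text
t: 5.6
ee_pos: [0.4403, 0.2732, 0.2921]
tool_rot: [0.18, 3.136, 0.001]
ft_force: [1.2, 1.4, -1.0]
finger_gap: 0.0197
```

```bash
python3 - <<'E'
from h import *
go(.4405,.2733,.292,173.5)
c=get_calibration("side"); im,d=read_camera("side"); cv2.imwrite("pics/side2.png",cv2.resize(im[190:370,230:430,::-1],None,fx=3,fy=3))
r=regions_of("side","check_ball"); W=cloud(c,d)
for x in r[:1]: print(x["score"],np.argwhere(x["pixels"]).mean(0),W[x["pixels"]&(d>0)].mean(0))
E
```

```text
t 5.6 p [0.4403 0.2732 0.2921] yaw 173.41 z [ 1.e-04  4.e-04 -1.e+00] q6 -1.035 gap 0.0197 F [ 1.23  1.38 -1.01]
offset [-0.006  0.005  0.004] rot [ 0.004  0.001 -0.015]
0.68 [225.67987805 369.17987805] [0.40169693 0.00061687 0.006758  ]
```

View pics/side2.png

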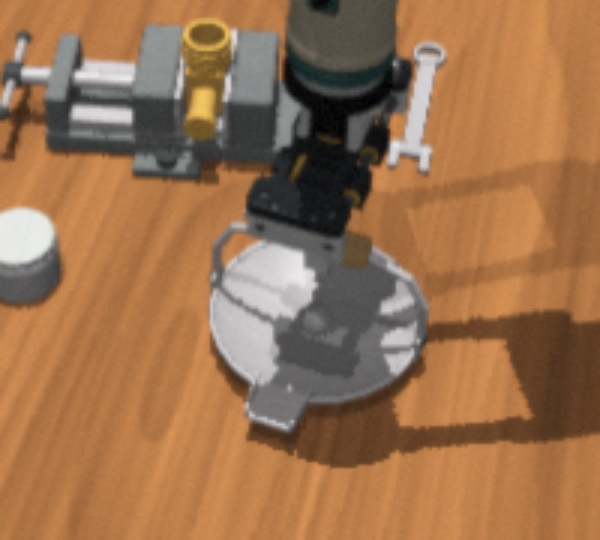

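The picture shows the jaws shut on the grip (crop 350,245), the ball still mid-pan at (317,318), and nothing else moved. The gap is 19.7 mm, matching the grip's width. Lifting gently.

step_arm(
  grip=[-1,-1,-1,-1,-1,-1,-1,-1,-1,-1],
  offset=[
    [0,0,0],
    [0,0,-0.03],
    [0,0,-0.1],
    [0,0,-0.22],
    [0,0,-0.4],
    [0,0,-0.6],
    [0,0,-0.8],
    [0,0,-0.95],
    [0,0,-1.05],
    [0,0,-1.1],
  ],
  rot=[
    [0,0,0],
    [0,0,0],
    [0,0,0],
    [0,0,0],
    [0,0,0],
    [0,0,0],
    [0,0,0],
    [0,0,0],
    [0,0,0],
    [0,0,0],
  ],
  newtons=40,
)

```text
t: 6.53
ee_pos: [0.4404, 0.2731, 0.3203]
tool_rot: [0.18, 3.135, 0.001]
ft_force: [0.3, 0.6, -3.4]
finger_gap: 0.0197
```

step_arm(
  grip=[-1,-1,-1,-1,-1,-1,-1,-1,-1,-1],
  offset=[
    [0,0,-0.05],
    [0,0,-0.2],
    [0,0,-0.45],
    [0,0,-0.8],
    [0,0,-1.2],
    [0,0,-1.6],
    [0,0,-1.95],
    [0,0,-2.2],
    [0,0,-2.35],
    [0,0,-2.4],
  ],
  rot=[
    [0,0,0],
    [0,0,0],
    [0,0,0],
    [0,0,0],
    [0,0,0],
    [0,0,0],
    [0,0,0],
    [0,0,0],
    [0,0,0],
    [0,0,0],
  ],
)

```text
t: 7.37
ee_pos: [0.4404, 0.2731, 0.3806]
tool_rot: [0.18, 3.135, 0.001]
ft_force: [0.8, -0.2, -4.1]
finger_gap: 0.0196
```

step_arm(
  grip=[-1,-1,-1,-1,-1,-1,-1,-1,-1,-1],
  offset=[
    [0,0,-0.05],
    [0,0,-0.2],
    [0,0,-0.45],
    [0,0,-0.8],
    [0,0,-1.2],
    [0,0,-1.6],
    [0,0,-1.95],
    [0,0,-2.2],
    [0,0,-2.35],
    [0,0,-2.4],
  ],
  rot=[
    [0,0,0],
    [0,0,0],
    [0,0,0],
    [0,0,0],
    [0,0,0],
    [0,0,0],
    [0,0,0],
    [0,0,0],
    [0,0,0],
    [0,0,0],
  ],
)

```text
t: 8.2
ee_pos: [0.4404, 0.2731, 0.4406]
tool_rot: [0.18, 3.135, 0.001]
ft_force: [0.3, 0.2, -4.5]
finger_gap: 0.02
```

```bash
cat > pan.py <<'E'
from h import *
def pan(n,tag):
    "fit pan plane/centre and lip in camera n's cloud, near the grasp point"
    p,R,s=pose(); M=R.as_matrix(); g=p+.1804*M[:,2]; o=g-[0,0,.112]
    c=get_calibration(n); im,d=read_camera(n); W=cloud(c,d)
    cv2.imwrite(f"pics/{n}{tag}.png",im[...,::-1])
    P=W[d>0]; q=(P-o)  # tool y = pan x (pan yaw = tool-x yaw - 90)
    X=M[:,1].copy(); X*=1; Y=np.cross([0,0,1],X)
    L=np.c_[q@X,q@Y,q[:,2]]
    k=(np.hypot(L[:,0],L[:,1])<.125)&(abs(L[:,2]-.026)<.012)&(np.hypot(L[:,0],L[:,1])>.06)
    L=L[k]; r=np.hypot(L[:,0],L[:,1])
    rim=L[(r>.074)&(r<.086)]; lip=L[(r>.09)]
    print(n,"rim n",len(rim),"x",np.percentile(rim[:,0],[1,99]).round(4),"y",np.percentile(rim[:,1],[1,99]).round(4))
    if len(rim)>30:
        A=np.c_[rim[:,:2],np.ones(len(rim))]; co=np.linalg.lstsq(A,rim[:,2],rcond=None)[0]; print(" tilt deg x,y",np.degrees(co[:2]).round(2),"z",co[2].round(4))
    if len(lip): print(" lip n",len(lip),"mean",lip.mean(0).round(4),"xmax",np.percentile(lip[:,0],98).round(4),"y range",np.percentile(lip[:,1],[3,97]).round(4))
    return c,im,d,W,o
E
python3 - <<'E'
from pan import *
go(.477,.0545,.43,98)
for n in ["side","top"]:
    c,im,d,W,o=pan(n,"3")
    print([(toworld(c,x["position"]).round(3).tolist(),round(x["score"],2)) for x in spot_in(n,"check_ball")[:2]])
E
```

```text
t 8.2 p [0.4404 0.2731 0.4406] yaw 173.42 z [ 1.4e-03  5.0e-04 -1.0e+00] q6 -1.035 gap 0.02 F [ 0.31  0.22 -4.53]
offset [-2.457 -8.518  0.421] rot [1.400e-02 6.000e-03 1.257e+01]
side rim n 724 x [-0.0736  0.084 ] y [-0.0838  0.0844]
 tilt deg x,y [0.86 0.17] z 0.0258
 lip n 206 mean [ 0.0998 -0.0035  0.0283] xmax 0.1129 y range [-0.0212  0.0184]
[([0.683, 0.293, 0.052], 0.22)]
top rim n 528 x [-0.0831  0.0649] y [-0.0829  0.0787]
 tilt deg x,y [0.2 0.8] z 0.0262
[]
```

The pan is lifted and level, with about 4.3 N of load. I'll carry it in small smooth stages (about 37 mm and 12.6° each), with peak acceleration around 0.3 m/s².

step_arm(
  grip=[-1,-1,-1,-1,-1,-1,-1,-1,-1,-1],
  offset=[
    [-0.004,-0.014,0],
    [-0.025,-0.085,0],
    [-0.066,-0.227,0],
    [-0.131,-0.454,0],
    [-0.205,-0.71,0],
    [-0.279,-0.966,0],
    [-0.344,-1.193,0],
    [-0.385,-1.335,0],
    [-0.406,-1.406,0],
    [-0.41,-1.42,0],
  ],
  rot=[
    [0,0,0.021],
    [0,0,0.126],
    [0,0,0.336],
    [0,0,0.672],
    [0,0,1.05],
    [0,0,1.428],
    [0,0,1.764],
    [0,0,1.974],
    [0,0,2.079],
    [0,0,2.1],
  ],
)

```text
t: 9.23
ee_pos: [0.4465, 0.2361, 0.4397]
tool_rot: [0.526, 3.097, -0.0]
ft_force: [0.4, -0.1, -4.2]
finger_gap: 0.0199
```

```bash
python3 - <<'E'
from pan import *
go(.477,.0545,.43,98)
c,im,d,W,o=pan("side","4"); cv2.imwrite("pics/side4c.png",cv2.resize(im[150:370,230:430,::-1],None,fx=2.5,fy=2.5))
E
```

```text
t 9.23 p [0.4465 0.2361 0.4397] yaw 160.74 z [ 0.e+00 -1.e-04 -1.e+00] q6 -0.886 gap 0.0199 F [ 0.38 -0.13 -4.24]
offset [-3.548 -6.456  0.387] rot [-0.0000e+00  1.0000e-03  1.0457e+01]
side rim n 585 x [-0.0764  0.084 ] y [-0.0845  0.085 ]
 tilt deg x,y [0.75 0.38] z 0.0259
 lip n 194 mean [ 0.1006 -0.0019  0.0284] xmax 0.1124 y range [-0.0207  0.019 ]
```

View pics/side4c.png

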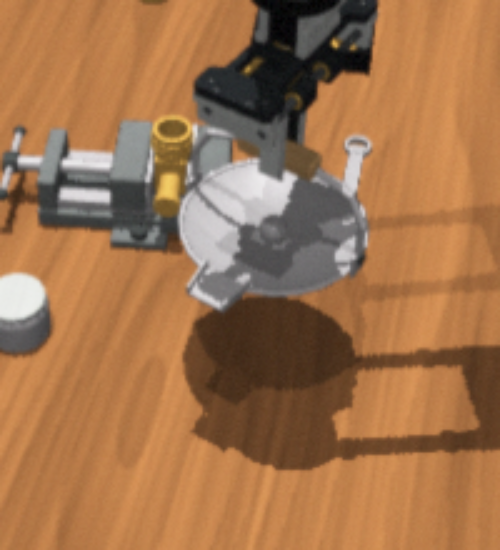

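The ball sits centred at (272,231) in the crop and the pan is level. Continuing with the same profile.

step_arm(
  grip=[-1,-1,-1,-1,-1,-1,-1,-1,-1,-1],
  offset=[
    [-0.007,-0.013,0],
    [-0.043,-0.078,0],
    [-0.114,-0.208,0],
    [-0.227,-0.416,0],
    [-0.355,-0.65,0],
    [-0.483,-0.884,0],
    [-0.596,-1.092,0],
    [-0.667,-1.222,0],
    [-0.703,-1.287,0],
    [-0.71,-1.3,0],
  ],
  rot=[
    [0,0,0.021],
    [0,0,0.126],
    [0,0,0.336],
    [0,0,0.672],
    [0,0,1.05],
    [0,0,1.428],
    [0,0,1.764],
    [0,0,1.974],
    [0,0,2.079],
    [0,0,2.1],
  ],
)

```text
t: 10.12
ee_pos: [0.4526, 0.1996, 0.4396]
tool_rot: [0.862, 3.021, -0.0]
ft_force: [-0.6, 0.5, -3.7]
finger_gap: 0.0195
```

step_arm(
  grip=[-1,-1,-1,-1,-1,-1,-1,-1,-1,-1],
  offset=[
    [-0.01,-0.011,0],
    [-0.058,-0.067,0],
    [-0.155,-0.178,0],
    [-0.31,-0.355,0],
    [-0.485,-0.555,0],
    [-0.66,-0.755,0],
    [-0.815,-0.932,0],
    [-0.912,-1.043,0],
    [-0.96,-1.099,0],
    [-0.97,-1.11,0],
  ],
  rot=[
    [0,0,0.021],
    [0,0,0.126],
    [0,0,0.336],
    [0,0,0.672],
    [0,0,1.05],
    [0,0,1.428],
    [0,0,1.764],
    [0,0,1.974],
    [0,0,2.079],
    [0,0,2.1],
  ],
)

```text
t: 10.95
ee_pos: [0.4586, 0.1633, 0.4396]
tool_rot: [1.188, 2.908, -0.0]
ft_force: [-0.7, 1.2, -4.6]
finger_gap: 0.0197
```

step_arm(
  grip=[-1,-1,-1,-1,-1,-1,-1,-1,-1,-1],
  offset=[
    [-0.012,-0.009,0],
    [-0.071,-0.052,0],
    [-0.19,-0.139,0],
    [-0.381,-0.278,0],
    [-0.595,-0.435,0],
    [-0.809,-0.592,0],
    [-1.0,-0.731,0],
    [-1.119,-0.818,0],
    [-1.178,-0.861,0],
    [-1.19,-0.87,0],
  ],
  rot=[
    [0,0,0.021],
    [0,0,0.126],
    [0,0,0.336],
    [0,0,0.672],
    [0,0,1.05],
    [0,0,1.428],
    [0,0,1.764],
    [0,0,1.974],
    [0,0,2.079],
    [0,0,2.1],
  ],
)

```text
t: 11.78
ee_pos: [0.4646, 0.1269, 0.4397]
tool_rot: [1.5, 2.76, -0.0]
ft_force: [-0.2, 0.1, -4.2]
finger_gap: 0.0198
```

```bash
python3 - <<'E'
from pan import *
go(.477,.0545,.43,98)
c,im,d,W,o=pan("side","5"); cv2.imwrite("pics/side5c.png",cv2.resize(im[110:330,200:430,::-1],None,fx=2.5,fy=2.5))
# vice yaw and port from stored start clouds (side and top)
for n in ["top","side"]:
    z=np.load(n+"0.npz"); P=z["W"][z["d"]>0]; hs=cv2.cvtColor(z["im"],cv2.COLOR_RGB2HSV)[z["d"]>0]
    b=P[(hs[:,1]<60)&(np.abs(P[:,0]-.63)<.2)&(np.abs(P[:,1]-.08)<.1)&(P[:,2]>.072)&(P[:,2]<.088)]
    print(n,"jaws",len(b),cv2.minAreaRect(b[:,:2].astype(np.float32)),b.mean(0).round(4))
    b=P[(np.abs(P[:,0]-.765)<.04)&(np.abs(P[:,1]-.09)<.09)&(P[:,2]>.03)&(P[:,2]<.08)]
    print(" handle",len(b),((np.percentile(b,1,0)+np.percentile(b,99,0))/2).round(4),cv2.minAreaRect(b[:,:2].astype(np.float32)))
E
```

```text
t 11.78 p [0.4646 0.1269 0.4397] yaw 122.94 z [ 0.e+00 -1.e-04 -1.e+00] q6 -0.453 gap 0.0198 F [-0.17  0.14 -4.21]
offset [-2.702 -1.16   0.387] rot [0.000e+00 1.000e-03 4.157e+00]
side rim n 656 x [-0.0824  0.0834] y [-0.0845  0.085 ]
 tilt deg x,y [0.73 0.68] z 0.0261
 lip n 141 mean [ 0.1003 -0.0014  0.0291] xmax 0.111 y range [-0.0215  0.0202]
top jaws 1029 ((0.5872112512588501, 0.06825936585664749), (0.12424932420253754, 0.09583457559347153), 9.709607124328613) [0.5856 0.0683 0.08  ]
 handle 219 [0.7492 0.0975 0.0567] ((0.7452344298362732, 0.09697988629341125), (0.04670426994562149, 0.11166134476661682), 5.921039581298828)
side jaws 804 ((0.5861288905143738, 0.07191865146160126), (0.1254035383462906, 0.09889683127403259), 6.777528285980225) [0.584  0.077  0.0797]
 handle 200 [0.7494 0.1021 0.0531] ((0.7441233992576599, 0.09921655058860779), (0.04912356287240982, 0.11135295033454895), 8.288396835327148)
```

View pics/side5c.png

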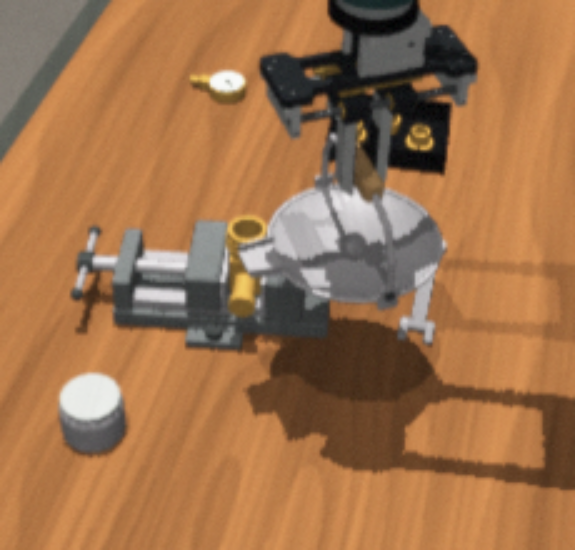

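The ball is still centred at (352,246) in the crop, and the lip is approaching the valve at (250,258) well above it. Two more stages.

step_arm(
  grip=[-1,-1,-1,-1,-1,-1,-1,-1,-1,-1],
  offset=[
    [-0.014,-0.006,0],
    [-0.081,-0.035,0],
    [-0.216,-0.093,0],
    [-0.432,-0.186,0],
    [-0.675,-0.29,0],
    [-0.918,-0.394,0],
    [-1.134,-0.487,0],
    [-1.269,-0.545,0],
    [-1.336,-0.574,0],
    [-1.35,-0.58,0],
  ],
  rot=[
    [0,0,0.02],
    [0,0,0.12],
    [0,0,0.32],
    [0,0,0.64],
    [0,0,1],
    [0,0,1.36],
    [0,0,1.68],
    [0,0,1.88],
    [0,0,1.98],
    [0,0,2],
  ],
)

```text
t: 12.67
ee_pos: [0.4709, 0.0906, 0.4396]
tool_rot: [1.781, 2.588, -0.0]
ft_force: [-0.2, 0.4, -4.7]
finger_gap: 0.0196
```

step_arm(
  grip=[-1,-1,-1,-1,-1,-1,-1,-1,-1,-1],
  offset=[
    [-0.014,-0.003,0],
    [-0.086,-0.017,0],
    [-0.23,-0.046,0],
    [-0.461,-0.091,0],
    [-0.72,-0.142,0],
    [-0.979,-0.194,0],
    [-1.21,-0.239,0],
    [-1.354,-0.268,0],
    [-1.426,-0.282,0],
    [-1.44,-0.285,0],
  ],
  rot=[
    [0,0,0.02],
    [0,0,0.12],
    [0,0,0.32],
    [0,0,0.64],
    [0,0,1],
    [0,0,1.36],
    [0,0,1.68],
    [0,0,1.88],
    [0,0,1.98],
    [0,0,2],
  ],
)

```text
t: 13.5
ee_pos: [0.4771, 0.0545, 0.4396]
tool_rot: [-2.042, -2.388, 0.0]
ft_force: [0.4, -0.5, -4.3]
finger_gap: 0.0196
```

```bash
python3 - <<'E'
from pan import *
go(.477,.0545,.4025,99)
for n in ["side","top"]:
    c,im,d,W,o=pan(n,"6"); print(o)
E
```

```text
t 13.5 p [0.4771 0.0545 0.4396] yaw 98.93 z [-1.e-04 -1.e-04 -1.e+00] q6 -0.187 gap 0.0196 F [ 0.37 -0.51 -4.33]
offset [ 0.003 -0.005  1.484] rot [-0.001  0.    -0.012]
side rim n 606 x [-0.0841  0.0837] y [-0.0812  0.0855]
 tilt deg x,y [0.53 0.87] z 0.0258
 lip n 110 mean [ 0.0993 -0.0016  0.0291] xmax 0.1097 y range [-0.0214  0.02  ]
[0.47712004 0.0544472  0.147209  ]
top rim n 63 x [-0.0752  0.0734] y [-0.0511  0.0604]
 tilt deg x,y [-0.13 -1.76] z 0.0272
 lip n 1 mean [0.1099 0.0143 0.0339] xmax 0.1099 y range [0.0143 0.0143]
[0.47705224 0.05469739 0.14724665]
```

Placement matches; now lower 37 mm slowly and check.

step_arm(
  grip=[-1,-1,-1,-1,-1,-1,-1,-1,-1,-1],
  offset=[
    [0,0,0.014],
    [0,0,0.087],
    [0,0,0.24],
    [0,0,0.47],
    [0,0,0.74],
    [0,0,1.01],
    [0,0,1.24],
    [0,0,1.39],
    [0,0,1.46],
    [0,0,1.48],
  ],
  rot=[
    [0,0,0],
    [0,0,0],
    [0,0,0],
    [0,0,0],
    [0,0,0],
    [0,0,0],
    [0,0,0],
    [0,0,0],
    [0,0,0],
    [0,0,0],
  ],
)

```text
t: 14.43
ee_pos: [0.477, 0.055, 0.4021]
tool_rot: [-2.04, -2.389, 0.001]
ft_force: [-0.2, -0.2, -4.0]
finger_gap: 0.0194
```

step_arm(
  grip=[-1,-1,-1,-1,-1,-1,-1,-1,-1,-1],
  offset=[
    [0,0,0],
    [0,0,0],
    [0,0,0],
    [0,0,0],
    [0,0,0],
    [0,0,0],
    [0,0,0],
    [0,0,0],
    [0,0,0],
    [0,0,0],
  ],
  rot=[
    [0,0,0],
    [0,0,0],
    [0,0,0],
    [0,0,0],
    [0,0,0],
    [0,0,0],
    [0,0,0],
    [0,0,0],
    [0,0,0],
    [0,0,0],
  ],
)

```text
t: 15.27
ee_pos: [0.477, 0.055, 0.4026]
tool_rot: [2.04, 2.389, -0.0]
ft_force: [0.1, -0.4, -4.8]
finger_gap: 0.0196
```

```bash
python3 - <<'E'
from pan import *
go(.477,.0545,.4025,99)
for n in ["side","top"]:
    c,im,d,W,o=pan(n,"7")
    for th in ["check_ball","parts_tray","grease_tin","gauge","spanner"]:
        print(n,th,[(toworld(c,x["position"]).round(3).tolist(),round(x["score"],2)) for x in spot_in(n,th)[:1]])
    if n=="side":
        P=W[d>0]; b=P[(np.hypot(P[:,0]-.587,P[:,1]-.07)<.03)]; hi=b[(b[:,2]>.124)]; print("lip over port",len(hi),hi.max(0) if len(hi) else 0,hi.mean(0) if len(hi) else 0)
        cv2.imwrite("pics/side7c.png",cv2.resize(im[110:310,210:410,::-1],None,fx=3,fy=3))
        # ball: sphere points standing above the dish near the middle
        q=P-o; k=(np.hypot(q[:,0],q[:,1])<.04)&(q[:,2]>.017)&(q[:,2]<.034); print("ball pts",k.sum(),q[k].mean(0).round(4) if k.any() else 0)
E
```

```text
t 15.27 p [0.477  0.055  0.4026] yaw 99.02 z [-0.e+00 -1.e-04 -1.e+00] q6 -0.188 gap 0.0196 F [ 0.1  -0.35 -4.79]
offset [-0.018 -0.002  0.005] rot [-0.     0.001  0.003]
side rim n 596 x [-0.083   0.0835] y [-0.0803  0.0852]
 tilt deg x,y [0.53 1.05] z 0.0258
 lip n 111 mean [ 0.0981 -0.0033  0.0289] xmax 0.1102 y range [-0.0222  0.0197]
side check_ball []
side parts_tray [([0.466, -0.272, 0.017], 0.6)]
side grease_tin [([0.679, 0.291, 0.05], 0.88)]
side gauge [([0.721, -0.306, 0.016], 0.72)]
side spanner [([0.394, 0.019, 0.006], 0.86)]
lip over port 143 [0.58776582 0.09052272 0.34625969] [0.57225533 0.06743586 0.16461959]
ball pts 43 [-0.0003  0.0033  0.0249]
top rim n 71 x [-0.0746  0.0727] y [-0.0554  0.0607]
 tilt deg x,y [-0.3  -1.34] z 0.0267
 lip n 5 mean [ 0.1096 -0.0013  0.0302] xmax 0.1102 y range [-0.0143  0.0135]
top check_ball []
top parts_tray [([0.489, -0.265, 0.007], 0.97)]
top grease_tin [([0.684, 0.272, 0.047], 0.88)]
top gauge [([0.724, -0.313, 0.02], 0.63)]
top spanner [([0.4, -0.035, 0.009], 0.54)]
```

View pics/side7c.png

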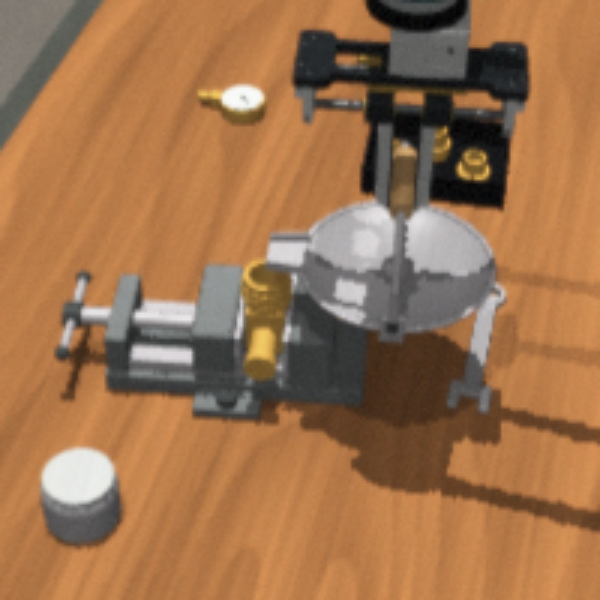

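The lip ends over the near side of the valve mouth at (270,250) in the crop, with the pan level and the other things in place. The bail rod hides most of the ball here, so I'll check the ball once more, with a wrist view and a close side crop.

```bash
python3 - <<'E'
from pan import *
p,R,s=pose(); o=p+.1804*R.as_matrix()[:,2]-[0,0,.112]
out=[]
for n in ["side","wrist"]:
    c=get_calibration(n); im,d=read_camera(n); W=cloud(c,d); q=W-o
    k=(d>0)&(np.hypot(q[...,0],q[...,1])<.045)&(q[...,2]>.017)&(q[...,2]<.034); L=q[k]
    print(n,len(L),np.percentile(L,[3,50,97],axis=0).round(4) if len(L) else 0)
    print([(np.array(toworld(c,x["position"])-o).round(3).tolist(),round(x["score"],2)) for x in spot_in(n,"check_ball")[:2]])
    out.append(cv2.resize(im[170:225,308:378] if n=="side" else im,(480,377) if n=="side" else (600,377))[...,::-1])
    if n=="side":
        u=np.argwhere(k); print("px",u.min(0),u.max(0))
cv2.imwrite("pics/chk.png",cv2.resize(np.hstack(out),(800,280)))
E
```

```text
side 42 [[-0.012  -0.0051  0.0178]
 [ 0.0023  0.004   0.0256]
 [ 0.0107  0.0094  0.0317]]
[([0.002, 0.004, 0.027], 0.43)]
px [195 337] [203 346]
wrist 0 0
[]
```

View pics/chk.png

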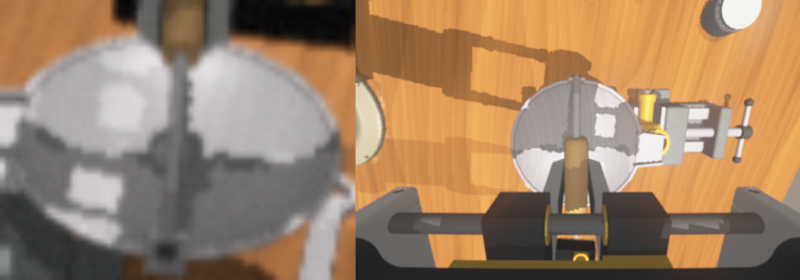

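The side crop shows the ball behind the rod in the pan's middle (180,150): its points span x −12 to +11 mm about the centre. The wrist half shows the lip at (650,150), running along the vice to the neck. Handing in.

```bash
python3 -c "
from h import *
print(close_job()); s=observe(); print(s['t'],np.round(s['ee_pos'],4),s['finger_gap'],np.round(s['ft_force'],1))"
```

```text
the job is handed in; nothing more can be done
None
the job is handed in; nothing more can be done
```

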